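# Unlid the filter turret and hold its index plunger out

### The job

The filter wheel in the round turret has to be unlocked so that it can be turned. Lift the turret's lid off by its knob, set it down gently, knob up and wholly on the round cork mat, and let go of it; then take the knob of the sprung index plunger inside the turret and pull it straight up as far as it goes, so that its pin is clear of the seat hole. Finish while still gripping the plunger and holding it fully up, and leave the small things on the worktop where they are.

Things in the scene. Friction and masses are not known exactly. Their poses are not given: they have to be found in the camera images.
- turret: Fixed round grey filter turret: base flange 148 mm across, 14 mm high; on it a ring wall 129 mm across (inside 122) up to z = 32 mm; inside, an aluminium wheel (top at 25 mm) with brass-lined seat holes, a hub in the middle (top 32 mm) and, 40 mm out along its own +x, a steel bracket (top 42 mm) with the index plunger. Origin: centre of the underside, on the worktop; z up; any yaw.
- lid: Loose round aluminium lid on the turret, a deep inverted pan: 140 mm across (134 inside), skirt 74 mm high, 0.19 to 0.32 kg. Its rim rests on the base flange round the ring wall (18 mm overlap, 2.5 mm clearance). It hides the plunger (top 75 mm above the worktop): lift it straight up by over 62 mm before moving it sideways. Origin: centre of its lower rim; z up through the knob.
- lid_knob: Black round knob fixed on the middle of the lid: narrow neck, head 28 mm across from 16 to 32 mm above the lid's top. Origin: on the lid's top (74 mm above the lid's origin).
- lid_grip (a point): Middle of the head of the lid's knob, on its axis: 97 mm above the lid's lower rim, 23 mm above the lid's top.
- rest_mat: Fixed round cork mat on the worktop, 180 mm across, 4 mm thick, where the lid is to be set down. Origin: centre of its underside.
- plunger_knob: Black round pull knob of the sprung index plunger, on the turret under the lid: narrow neck, then a head 22 mm across from 8 to 22 mm above its origin. Origin: underside of the knob on the plunger's axis (53 mm above the worktop when seated); it moves with the plunger.
- plunger_grip (a point): Middle of the head of the plunger's knob, on its axis: 67 mm above the worktop when the plunger is seated; the bracket and barrel below it reach 52 mm (barrel 16 mm across).
- plunger (a joint): Travel of the plunger in m along the vertical: 0 = seated (spring drives its pin into a seat hole of the wheel), 0.014 = pulled fully up against its stop, pin clear of the wheel. The spring pulls it down with about 6 N at 0 and 10 N at 0.014; let go, it snaps back.
- film_can1: Loose bystander: black film can with a grey cap, 34 mm across, 56 mm tall, upright; to be left where it is. Origin: centre of its underside.
- loupe: Loose bystander: black magnifying loupe, 47 mm across, 42 mm tall, upright; to be left where it is. Origin: centre of its underside.
- marker: Loose bystander: white marker pen, 18 x 130 x 22 mm, lying; to be left where it is. Origin: centre of its underside.
- film_clip: Loose bystander: small sprung steel film clip, 22 x 52 x 12 mm, lying; to be left where it is. Origin: centre of its underside.

How it is judged:
On the way, in this order (a step that is already met when the one before it is completed fails the run):
1. the lid is lifted off the turret by its knob, its rim at least 60 mm above the worktop (height (world z) of lid above 0.06 m and contact force between the fingers and lid_knob above 1 N), for 0.1 s.
2. the lid stands knob up on the cork mat, let go and at rest, the plunger still seated (horizontal distance between lid and rest_mat below 0.02 m and height (world z) of lid below 0.009 m and angle between lid's own z axis and vertical below 0.08 rad and linear speed of lid below 0.03 m/s and contact force between the fingers and lid below 0.2 N and value of joint plunger below 0.003 m), for 0.2 s.
At the end, for the whole second after the job is handed in: The fingers grip the plunger's knob and hold the plunger at least 12 mm up (of 14 mm) while the lid stands at rest, knob up and level, untouched, wholly on the cork mat (centres within 20 mm) (horizontal distance between lid and rest_mat below 0.02 m and height (world z) of lid below 0.009 m and angle between lid's own z axis and vertical below 0.08 rad and linear speed of lid below 0.03 m/s and contact force between the fingers and lid below 0.2 N and value of joint plunger above 0.012 m and contact force between the fingers and plunger_knob above 3 N and contact force between lid and plunger_knob below 0.2 N); the arm keeps its last pose, push and grip.
It fails at once if a bystander is moved by more than 20 mm (distance of any of film_can1, loupe, marker, film_clip from where it was at the start of the episode above 0.02 m).
It fails at once if the lid is dropped or slammed down (faster than 0.6 m/s near the worktop) (height (world z) of lid below 0.05 m and linear speed of lid above 0.6 m/s).
It also fails if it takes over 48 s, if anything falls off the work surface, if the arm or the gripper's body presses on something with over 40 N, if the wrist force passes 120 N, or if a joint passes its speed limit or range.

### The arm

A 6-joint arm with a two-finger parallel gripper is mounted at the origin on a cart in front of the work surface, level with it; the furniture and walls round the work are solid. World frame = base frame: x ahead of the robot, y to its left, z up, the work surface at z = 0. Lengths are in m, angles in rad, forces in N, time in s.
With the tool pointing down it reaches from about 0.375 to 0.9 m from the base axis. Payload 3.1 kg.
Tool frame: the origin (TCP) lies at the centre of the arm's flange, where the gripper is bolted on; the fingertips stand 182 mm ahead of it and the grasp point (between the pads) lies 164 mm ahead of it; z points along the fingers, y is the line along which they close (so a half turn about z gives the same grasp; the last joint's range is limited). The gripper opens to 87 mm and grips with 3 to 60 N. Pads are 19 mm wide; open, the fingers measure 117 mm over their backs; the gripper's body (75 mm by 190 mm) begins 51 mm behind the grasp point.
Start: joints at [1.099, 0.527, 1.433, -0, 1.181, -0.178], TCP at [0.181, 0.598, 0.405] pointing down, gripper open.
Joint ranges: [-3.08, 3.08], [-0.75, 2.2], [0.22, 2.44], [-1.43, 4.57], [0, 2.65], [-2.85, 2.85]. Speed limits (rad/s): [2.79, 2.79, 3.14, 3.14, 3.14, 3.14].

### API

Orientations are given as a unit quaternion [x, y, z, w].
In Python, from rig import * gives the robot as it stands.
- The arm moves only by the tool move_arm, never from a script. Its argument "commands" is a list that holds one entry, the list of rows, each a list of 6 numbers: the shift along the tool's x, y, z in units of 40 mm (1.0 is 40 mm), then the turn, a rotation vector about the tool's x, y, z in rad. A call has 1 to 12 rows; each row is the pose to reach, as a shift and turn from the pose commanded when the call began, along the tool's axes at that moment; what a row does not reach only later rows make up. A row lasts 1/8 s, in which the tool goes at most 62.5 mm and 10.7 degrees, less where a joint would pass 70% of its speed; a pose out of reach is approached as far as the arm can. A call with a gripper value outside its range is refused whole. "claw" is the closure, from -1 (fully open) to 1 (shut), so that 0 is half open, set as the call begins (left out, the last holds). The fingers move at their own pace and stop on an object; "squeeze" is the grip in N (left out, the last holds). Time passes only in rows, so rows that repeat a pose let the fingers close. It gives the time, the measured TCP pose, the force, the opening and the grip force at its end, in the units of the state.
- get_obs(): the state, without advancing time (a new reading comes with each control period).
- camera(name): name is "side" or "top" or "wrist"; returns a dict with "pixels" (420x560x3 uint8, blue, green, red), "range_z" (420x560 float32, m along the optical axis (not along the pixel's ray), 0 where there is no reading), "camera_matrix" (3x3 intrinsics, pixels), "D" ([k1, k2, p1, p2, k3] as OpenCV has them; the pictures are not rectified), "extrinsics" (4x4, takes a point from world to camera coordinates). Camera axes: x right, y up, looking along -z (the intrinsics and any distortion apply to the point x, -y, -z); pixel columns grow to the right and rows downward; lengths in m; the calibration is good to about 2 mm. A picture is of the moment at which its call begins.
- hand_in(): hands the job in; it is judged then, once.
The state is a dict: "time": time; "q": joint angles; "joint_velocities": joint speeds; "joint_torque": joint torques, N m; "position": TCP position; "tool_rot": TCP orientation; "ft_force": force on the tool from outside, world axes, zero at the start; "moment": the same for the moment, N m; "grip_width": finger opening in m; "grip_force": force on a finger pad.
Only numpy, scipy, OpenCV 4.12 (cv2) and the standard library are available. Lean on these libraries where they do the work, as an engineer would, in place of code of your own. Each camera call takes 0.05 s, during which the arm holds its last target. There are 200 camera calls.

## Working session

There is one attempt and no reset: what is moved stays moved. The work goes in short steps, Python scripts to look and compute and a tool call to move; the robot and the scene stay as the last step left them, time stands still between calls to the robot, and variables do not carry over. Pictures are saved under pics/ and viewed, at most 10 in all, crops included, and the job is handed in when it is done.

Besides the shell and the picture viewer there is one more tool, called after "Emit:" as name([rows], argument=value, ...), one row to a line, values as JSON. move_arm: Moves the arm, as the interface text tells. Its arguments: {"type":"object","properties":{"commands":{"type":"array","items":{"type":"array","items":{"type":"array","items":{"type":"number"}}}},"claw":{"type":"number"},"squeeze":{"type":"number"}},"required":["commands"]}

```bash
mkdir -p pics; cat > h.py <<'E'
from rig import *
import numpy as np, cv2
def cloud(c):
    K=np.array(c["camera_matrix"]);D=np.array(c["D"],float);E=np.array(c["extrinsics"])
    z=c["range_z"];H,W=z.shape
    u,v=np.meshgrid(np.arange(W),np.arange(H))
    p=cv2.undistortPoints(np.stack([u,v],-1).reshape(-1,1,2).astype(float),K,D).reshape(H,W,2)
    P=np.stack([p[...,0]*z,-p[...,1]*z,-z],-1)
    w=(P-E[:3,3])@E[:3,:3]
    w[z==0]=np.nan
    return w
E
python3 - <<'E'
from h import *
for n in("top","side"):
    c=camera(n);cv2.imwrite(f"pics/{n}0.png",c["pixels"]);w=cloud(c);np.save(f"{n}0.npy",w)
    E=np.array(c["extrinsics"]);print(n,-E[:3,:3].T@E[:3,3])
o=get_obs();print({k:np.round(v,3) for k,v in o.items()})
E
```

```text
top [ 0.44029366 -0.00109148  0.92569126]
side [ 0.04488365 -0.38818639  0.82531522]
{'time': np.float64(0.1), 'q': array([ 1.099,  0.528,  1.434, -0.   ,  1.181, -0.179]), 'joint_velocities': array([ 0.001, -0.003, -0.004,  0.002, -0.002,  0.001]), 'joint_torque': array([ -0.   , -44.099, -17.715,   0.063,   0.053,  -0.   ]), 'position': array([0.181, 0.598, 0.404]), 'tool_rot': array([ 0.146,  0.989, -0.001, -0.   ]), 'ft_force': array([ 0.077,  0.556, -0.224]), 'moment': array([ 0.002, -0.049, -0.049]), 'grip_force': np.float64(0.0), 'grip_width': np.float64(0.087)}
```

View pics/top0.png

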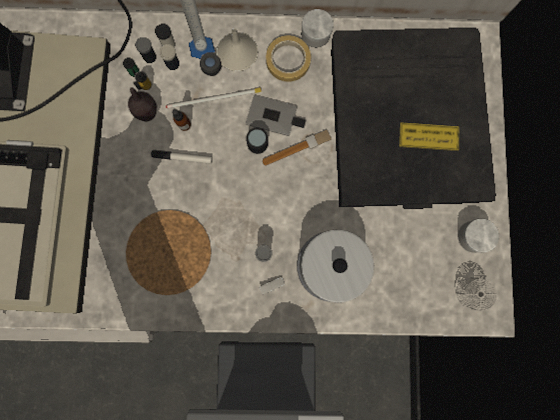

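View pics/side0.png

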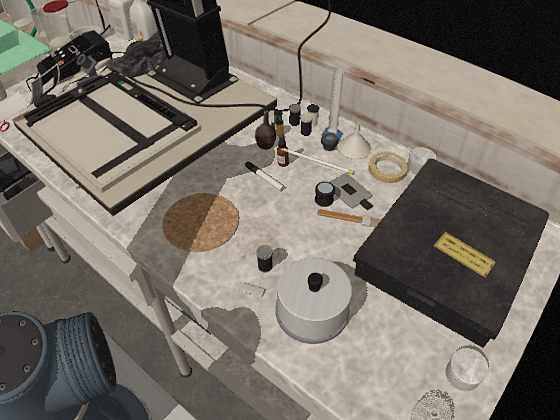

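The top view shows the lid's knob at (340,265), the mat at (168,252), the film can at (264,243), the clip at (272,282), the loupe at (257,140) and the marker at (182,156). The side view agrees. The can and clip lie between the turret and the mat.

```bash
python3 - <<'E'
from h import *
for n in("top","side"):
    w=np.load(n+"0.npy");im=cv2.imread(f"pics/{n}0.png").astype(int)
    px=dict(top=dict(knob=(265,340),mat=(252,168),can=(228,264),loupe=(133,257)),side=dict(knob=(275,315),mat=(222,200),can=(248,265),loupe=(187,324)))[n]
    for k,(r,c) in px.items():print(n,k,np.round(w[r,c],3))
    k0=w[px["knob"]]
    with np.errstate(invalid='ignore'):
        d=np.hypot(w[...,0]-k0[0],w[...,1]-k0[1])
        def circ(m,name):
            p=w[m];
            if len(p)<5:print(name,len(p));return
            (c,r)=cv2.minEnclosingCircle(p[:,:2].astype(np.float32));print(n,name,len(p),np.round(c,4),round(r,4),"z",np.round(np.median(p[:,2]),4))
        circ((d<.03)&(w[...,2]>.115),"knobhead")
        circ((d<.09)&(abs(w[...,2]-.088)<.006),"lidtop")
        b,g,r=im[...,0],im[...,1],im[...,2]
        dm=np.hypot(w[...,0]-w[px["mat"]][0],w[...,1]-w[px["mat"]][1])
        m=((dm<.12)&(r>1.5*b)&(abs(w[...,2])<.02)).astype(np.uint8)
        m=cv2.morphologyEx(m,cv2.MORPH_OPEN,np.ones((5,5)))>0
        circ(m,"mat"); print(np.mean(w[m],0))
E
```

```text
top knob [ 0.452 -0.133  0.119]
top mat [0.474 0.213 0.004]
top can [0.529 0.011 0.003]
top loupe [0.725 0.03  0.043]
top knobhead 170 [ 0.4522 -0.1333] 0.0139 z 0.1194
top lidtop 3932 [ 0.4517 -0.1338] 0.07 z 0.0878
top mat 5593 [0.4747 0.2131] 0.0901 z 0.0041
[0.47384584 0.21252247 0.00413743]
side knob [ 0.454 -0.13   0.119]
side mat [0.468 0.207 0.004]
side can [0.48  0.015 0.053]
side loupe [0.714 0.033 0.041]
side knobhead 146 [ 0.4497 -0.1335] 0.014 z 0.1178
side lidtop 3498 [ 0.4501 -0.1337] 0.0711 z 0.0866
side mat 3416 [0.4742 0.212 ] 0.0911 z 0.0026
[0.47053294 0.20938284 0.00256031]
```

```bash
cat >> h.py <<'E'
from scipy.spatial.transform import Rotation as R
def rel(targets, yaw=None, start=None):
    """grasp-point world targets -> shift in tool axes, units of 40 mm"""
    o=get_obs();T=R.from_quat(o["tool_rot"]);p=np.array(o["position"])
    for t in targets:
        t=np.array(t)+[0,0,.164]
        print(t,np.round(T.inv().apply(t-p)/.04,3))
    print("tool y yaw",np.arctan2(*T.as_matrix()[:2,1][::-1]),"grasp",np.round(p+T.apply([0,0,.164]),4),"q",np.round(o["q"],2),"t",round(o["time"],2),"F",np.round(o["ft_force"],1),o["grip_width"],o["grip_force"])
E
python3 -c "
from h import *
rel([(.42,.3,.24),(.4515,-.1335,.24),(.4515,-.1335,.113)])"
```

```text
[0.42  0.3   0.404] [-7.880e+00 -5.399e+00  4.000e-03]
[ 0.4515 -0.1335  0.404 ] [-11.772 -15.544   0.023]
[ 0.4515 -0.1335  0.277 ] [-11.773 -15.538   3.198]
tool y yaw 1.277057375908941 grasp [0.1807 0.5977 0.2399] q [ 1.1   0.53  1.43 -0.    1.18 -0.18] t 0.1 F [ 0.1  0.6 -0.2] 0.08695548062078323 0.0
```

Emit:
move_arm([
  [[-1.3,-0.9,0,0,0,0],[-2.6,-1.8,0,0,0,0],[-3.9,-2.7,0,0,0,0],[-5.2,-3.6,0,0,0,0],[-6.5,-4.5,0,0,0,0],[-7.5,-5.4,0,0,0,0],[-8.2,-6.5,0,0,0,0],[-8.8,-7.8,0,0,0,0],[-9.3,-9.1,0,0,0,0],[-9.8,-10.4,0,0,0,0],[-10.3,-11.7,0,0,0,0],[-10.7,-12.8,0,0,0,0]],
], claw=-1)

```text
time: 1.6
position: [0.4422, -0.0178, 0.4047]
tool_rot: [0.147, 0.989, -0.0, 0.0]
ft_force: [0.4, -0.1, 0.2]
grip_width: 0.087
grip_force: 0.0
```

```bash
python3 -c "
from h import *
rel([(.4515,-.1335,.24),(.4515,-.1335,.113)])"
```

```text
[ 0.4515 -0.1335  0.404 ] [-1.062 -2.7    0.016]
[ 0.4515 -0.1335  0.277 ] [-1.062 -2.7    3.191]
tool y yaw 1.2760498746192066 grasp [ 0.4422 -0.0178  0.2407] q [-0.29  0.28  1.87 -0.    0.99 -1.57] t 1.6 F [ 0.4 -0.1  0.2] 0.08695057747668865 0.0
```

Emit:
move_arm([
  [[-0.4,-1.0,0,0,0,0],[-0.8,-2.0,0.2,0,0,0],[-1.07,-2.72,0.6,0,0,0],[-1.07,-2.72,1.2,0,0,0],[-1.07,-2.72,1.7,0,0,0],[-1.07,-2.72,2.1,0,0,0],[-1.07,-2.72,2.4,0,0,0],[-1.07,-2.72,2.6,0,0,0],[-1.07,-2.72,2.8,0,0,0],[-1.07,-2.72,3.0,0,0,0],[-1.07,-2.72,3.2,0,0,0],[-1.07,-2.72,3.2,0,0,0]],
])

```text
time: 3.1
position: [0.4517, -0.1323, 0.2762]
tool_rot: [0.146, 0.989, 0.0, -0.001]
ft_force: [-0.4, 0.2, -0.3]
grip_width: 0.0872
grip_force: 0.0
```

```bash
python3 -c "
from h import *
rel([(.4515,-.1335,.113)])
cv2.imwrite('pics/w1.png',np.hstack([camera('wrist')['pixels'],camera('side')['pixels'][150:,200:400].repeat(1,1)][:1]))"
```

```text
[ 0.4515 -0.1335  0.277 ] [-0.005 -0.031 -0.02 ]
tool y yaw 1.2769757531501134 grasp [ 0.4515 -0.1322  0.1122] q [-0.52  0.54  1.93 -0.    0.67 -1.8 ] t 3.1 F [-0.4  0.2 -0.3] 0.08720811516562814 0.0
```

View pics/w1.png

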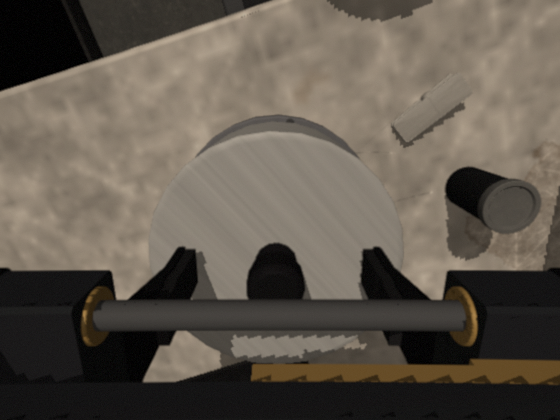

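The knob, at about (275,275), is centred between the pads at (180,270) and (375,270). I'll close on it.

Emit:
move_arm([
  [[0,-0.03,0,0,0,0],[0,-0.03,0,0,0,0],[0,-0.03,0,0,0,0],[0,-0.03,0,0,0,0],[0,-0.03,0,0,0,0],[0,-0.03,0,0,0,0],[0,-0.03,0,0,0,0],[0,-0.03,0,0,0,0]],
], claw=1, squeeze=35)

```text
time: 4.2
position: [0.4515, -0.1335, 0.2767]
tool_rot: [0.146, 0.989, -0.0, 0.0]
ft_force: [-0.9, -0.1, 0.5]
grip_width: 0.0265
grip_force: 35.0
```

Emit:
move_arm([
  [[0,0,-0.1,0,0,0],[0,0,-0.3,0,0,0],[0,0,-0.55,0,0,0],[0,0,-0.85,0,0,0],[0,0,-1.2,0,0,0],[0,0,-1.6,0,0,0],[0,0,-2.0,0,0,0],[0,0,-2.35,0,0,0],[0,0,-2.6,0,0,0],[0,0,-2.75,0,0,0],[0,0,-2.75,0,0,0]],
])

```text
time: 5.58
position: [0.4514, -0.1335, 0.3871]
tool_rot: [0.146, 0.989, -0.0, 0.0]
ft_force: [-0.3, -0.2, -1.7]
grip_width: 0.0265
grip_force: 34.8
```

```bash
python3 - <<'E'
from h import *
rel([(.474,.2127,.22),(.474,.2127,.105)])
c=camera('side');cv2.imwrite('pics/s2.png',c["pixels"]);w=cloud(c);np.save("s2.npy",w)
c=camera('top');w2=cloud(c)
for w in(w,w2):
    d=np.hypot(w[...,0]-.4515,w[...,1]+.1335)
    p=w[(d<.065)&(w[...,2]>.15)&(w[...,2]<.23)];print(len(p))
    if len(p)>50:
        a=np.linalg.lstsq(np.c_[p[:,:2]-[.4515,-.1335],np.ones(len(p))],p[:,2],rcond=None)[0];print(a,np.median(p[:,2]))
E
```

```text
[0.474  0.2127 0.384 ] [1.967 8.447 0.075]
[0.474  0.2127 0.269 ] [1.969 8.448 2.95 ]
tool y yaw 1.2769696691979113 grasp [ 0.4515 -0.1335  0.2231] q [-0.53  0.35  1.83 -0.    0.96 -1.8 ] t 5.58 F [-0.3 -0.2 -1.7] 0.026526324526385064 34.83761468243301
2287
[ 0.04838396 -0.00305279  0.19950866] 0.19694666261835642
584
[-1.59686781e-03 -5.74124539e-05  1.97808428e-01] 0.19786102545659817
```

View pics/s2.png

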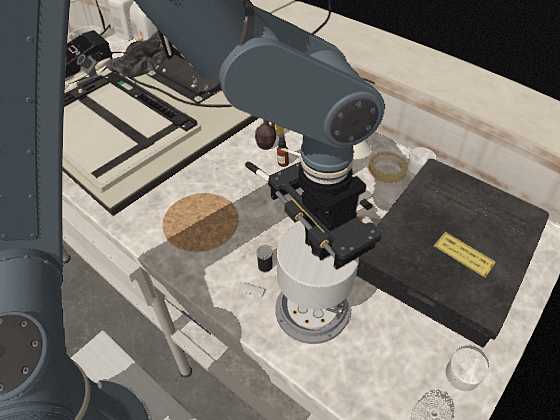

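The lid is held level by its knob (300,235), its rim at about 124 mm, clear of the turret. I'll carry it to the mat at (200,222).

Emit:
move_arm([
  [[0.05,0.25,0,0,0,0],[0.2,0.8,0,0,0,0],[0.4,1.6,0,0,0,0],[0.6,2.5,0,0,0,0],[0.8,3.5,0,0,0,0],[1.05,4.5,0,0,0,0],[1.3,5.5,0,0,0,0],[1.5,6.5,0,0,0,0],[1.7,7.3,0,0,0,0],[1.85,7.9,0,0,0,0],[1.94,8.3,0,0,0,0],[1.97,8.45,0,0,0,0]],
])

```text
time: 7.18
position: [0.4737, 0.2137, 0.3864]
tool_rot: [0.146, 0.989, -0.0, -0.0]
ft_force: [-0.2, -0.5, -1.5]
grip_width: 0.0264
grip_force: 34.9
```

Emit:
move_arm([
  [[0,0,0.1,0,0,0],[0,0,0.4,0,0,0],[0,0,0.8,0,0,0],[0,0,1.2,0,0,0],[0,0,1.6,0,0,0],[0,0,2.0,0,0,0],[0,0,2.3,0,0,0],[0,0,2.5,0,0,0],[0,0,2.6,0,0,0],[0,0,2.65,0,0,0],[0,0,2.65,0,0,0]],
])

```text
time: 8.55
position: [0.474, 0.2129, 0.281]
tool_rot: [0.146, 0.989, 0.0, 0.0]
ft_force: [-1.1, 0.4, -1.6]
grip_width: 0.0264
grip_force: 34.9
```

```bash
python3 - <<'E'
from h import *
rel([(.474,.2127,.1033)])
for n in("top","side"):
    c=camera(n);w=cloud(c)
    d=np.hypot(w[...,0]-.474,w[...,1]-.2127)
    p=w[(d<.095)&(w[...,2]>.08)&(w[...,2]<.1)];print(n,len(p),np.median(p,0),cv2.minEnclosingCircle(p[:,:2].astype(np.float32)))
# turret: points above 45mm within inner radius
    d=np.hypot(w[...,0]-.4515,w[...,1]+.1335)
    m=(d<.061)&(w[...,2]>.062)&(w[...,2]<.09);p=w[m];print("plunger",len(p),np.median(p,0),cv2.minEnclosingCircle(p[:,:2].astype(np.float32)),np.percentile(p[:,2],[5,50,95]))
    r,cc=np.argwhere(d<.075).mean(0).astype(int)
    cv2.imwrite(f"pics/t3{n}.png",cv2.resize(c["pixels"][r-60:r+60,cc-75:cc+75],(600,480)))
E
```

```text
[0.474  0.2127 0.2673] [-0.001 -0.005  0.342]
tool y yaw 1.2770988599231003 grasp [0.4741 0.2129 0.117 ] q [ 0.21  0.58  1.81 -0.    0.76 -1.07] t 8.55 F [-1.1  0.4 -1.6] 0.026371333696410412 34.8606195037155
top 969 [0.51616245 0.1992576  0.09216462] ((0.4747336506843567, 0.21272599697113037), 0.07005219161510468)
plunger 105 [ 0.46627404 -0.17064638  0.07468238] ((0.4658414423465729, -0.17106744647026062), 0.011042934842407703) [0.06855356 0.07468238 0.07713704]
side 1644 [0.44991282 0.19083539 0.09075285] ((0.4715518653392792, 0.2129240334033966), 0.0701756626367569)
plunger 129 [ 0.46208139 -0.17216033  0.07382166] ((0.46428701281547546, -0.17042644321918488), 0.011582106351852417) [0.06467176 0.07382166 0.07638061]
```

View pics/t3top.png

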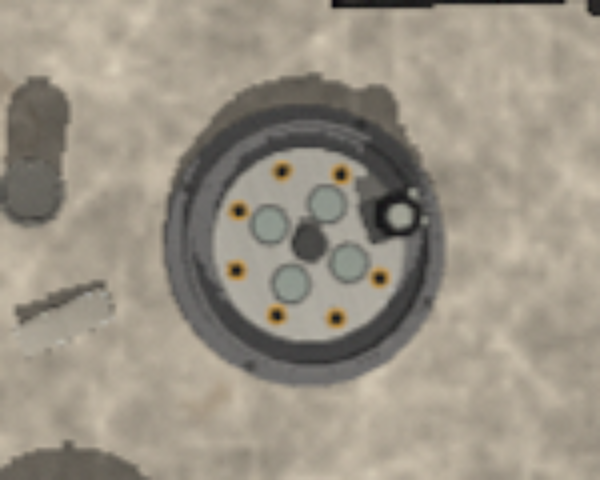

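The lid is centred over the mat, its rim about 14 mm above it. The crop shows the plunger knob at (400,215), which measures (0.4655,-0.1708) in the world, 40 mm from the turret's centre as it should be. Next I'll lower the lid gently.

Emit:
move_arm([
  [[0,0,0.06,0,0,0],[0,0,0.12,0,0,0],[0,0,0.18,0,0,0],[0,0,0.24,0,0,0],[0,0,0.28,0,0,0],[0,0,0.31,0,0,0],[0,0,0.33,0,0,0],[0,0,0.345,0,0,0],[0,0,0.345,0,0,0]],
])

```text
time: 9.78
position: [0.4739, 0.2129, 0.2669]
tool_rot: [0.146, 0.989, -0.0, -0.0]
ft_force: [-0.3, 0.7, -1.5]
grip_width: 0.0261
grip_force: 34.9
```

Emit:
move_arm([
  [[0,0,0.015,0,0,0],[0,0,0.03,0,0,0],[0,0,0.04,0,0,0],[0,0,0.04,0,0,0]],
])

```text
time: 10.28
position: [0.4739, 0.2129, 0.2667]
tool_rot: [0.146, 0.989, 0.0, 0.0]
ft_force: [-1.8, -0.1, 8.3]
grip_width: 0.026
grip_force: 34.9
```

```bash
cat > lid.py <<'E'
from h import *
rel([(.4655,-.1708,.067)])
for n in("top","side"):
    c=camera(n);w=cloud(c)
    d=np.hypot(w[...,0]-.474,w[...,1]-.2127)
    p=w[(d<.095)&(w[...,2]>.065)&(w[...,2]<.09)];print(n,len(p),np.median(p,0),cv2.minEnclosingCircle(p[:,:2].astype(np.float32)))
    print(np.linalg.lstsq(np.c_[p[:,:2]-[.474,.2127],np.ones(len(p))],p[:,2],rcond=None)[0])
E
python3 lid.py
```

```text
[ 0.4655 -0.1708  0.231 ] [-2.576 -9.243  0.89 ]
tool y yaw 1.2771354141758589 grasp [0.474  0.2129 0.1027] q [ 0.21  0.6   1.81 -0.    0.72 -1.07] t 10.28 F [-1.8 -0.1  8.3] 0.02603992739833859 34.888657206684
top 928 [0.5157023  0.19889649 0.07794649] ((0.474452942609787, 0.21288657188415527), 0.0701107382774353)
[0.00034484 0.01375933 0.07795583]
side 1612 [0.44934441 0.19041509 0.07635035] ((0.4709722399711609, 0.21333494782447815), 0.07129048556089401)
[0.02141126 0.02465882 0.07667191]
```

The lid is seated (8 N upward, top at 78 mm). I'll release it, then rise.

Emit:
move_arm([
  [[0,0,-0.03,0,0,0],[0,0,-0.03,0,0,0],[0,0,-0.03,0,0,0],[0,0,-0.03,0,0,0],[0,0,-0.03,0,0,0],[0,0,-0.03,0,0,0],[0,0,-0.03,0,0,0],[0,0,-0.03,0,0,0]],
], claw=-1)

```text
time: 11.38
position: [0.4739, 0.2129, 0.2665]
tool_rot: [0.146, 0.989, -0.0, 0.0]
ft_force: [0.0, -0.5, -0.6]
grip_width: 0.0861
grip_force: 0.0
```

```bash
python3 lid.py
```

```text
[ 0.4655 -0.1708  0.231 ] [-2.576 -9.242  0.889]
tool y yaw 1.2770113620309287 grasp [0.4739 0.2129 0.1025] q [ 0.21  0.6   1.81 -0.    0.72 -1.07] t 11.38 F [ 0.  -0.5 -0.6] 0.08607067182553424 0.0
top 918 [0.51586185 0.20147753 0.07791689] ((0.4745674729347229, 0.21274615824222565), 0.07010012120008469)
[0.00260105 0.01022052 0.07790899]
side 1519 [0.44695107 0.19275113 0.07645633] ((0.47000715136528015, 0.21372312307357788), 0.07161327451467514)
[0.02340997 0.02223659 0.07684088]
```

Emit:
move_arm([
  [[0,0,-0.2,0,0,0],[0,0,-0.6,0,0,0],[0,0,-1.2,0,0,0],[0,0,-1.8,0,0,0],[-0.1,-0.3,-2.2,0,0,0],[-0.4,-1.4,-2.4,0,0,0],[-0.8,-2.8,-2.4,0,0,0],[-1.15,-4.1,-2.4,0,0,0],[-1.5,-5.4,-2.4,0,0,0],[-1.85,-6.7,-2.4,0,0,0],[-2.2,-8.0,-2.4,0,0,0],[-2.58,-9.24,-2.4,0,0,0]],
])

```text
time: 12.98
position: [0.4647, -0.1731, 0.3628]
tool_rot: [0.147, 0.989, -0.0, -0.0]
ft_force: [0.6, 0.8, 0.8]
grip_width: 0.0871
grip_force: 0.0
```

```bash
python3 lid.py; python3 - <<'E'
from h import *
c=camera("wrist");w=cloud(c)
d=np.hypot(w[...,0]-.4655,w[...,1]+.1708)
m=(d<.03)&(w[...,2]>.062)&(w[...,2]<.085);p=w[m];print(len(p),np.median(p,0),cv2.minEnclosingCircle(p[:,:2].astype(np.float32)))
E
```

```text
[ 0.4655 -0.1708  0.231 ] [-2.000e-03  6.100e-02  3.295e+00]
tool y yaw 1.2760478595599987 grasp [ 0.4647 -0.1731  0.1988] q [-0.58  0.42  1.8  -0.    0.93 -1.86] t 12.97 F [0.6 0.8 0.8] 0.08711641017489578 0.0
top 3906 [0.47333589 0.21021447 0.07801839] ((0.47434040904045105, 0.21313469111919403), 0.0702836886048317)
[0.00096462 0.00361514 0.07795699]
side 2249 [0.4639838  0.20417385 0.07653309] ((0.4727099537849426, 0.21352346241474152), 0.07171552628278732)
[0.01045213 0.01763116 0.07636275]
590 [ 0.46447741 -0.17118155  0.07482173] ((0.46616315841674805, -0.17158032953739166), 0.011177167296409607)
```

Emit:
move_arm([
  [[0,0,0.4,0,0,0],[0,0,1.0,0,0,0],[0,0,1.6,0,0,0],[0,0,2.1,0,0,0],[0,0,2.5,0,0,0],[0,0,2.8,0,0,0],[0,0,3.0,0,0,0],[0,0,3.12,0,0,0],[0,0,3.2,0,0,0],[0,0,3.25,0,0,0],[0,0,3.25,0,0,0]],
])

```text
time: 14.5
position: [0.4657, -0.1708, 0.2327]
tool_rot: [0.146, 0.989, -0.0, 0.0]
ft_force: [-0.0, 0.7, -0.4]
grip_width: 0.0869
grip_force: 0.0
```

```bash
python3 - <<'E'
from h import *
rel([(.4655,-.171,.068)])
c=camera("wrist");cv2.imwrite("pics/w4.png",c["pixels"])
E
```

```text
[ 0.4655 -0.171   0.232 ] [ 0.004 -0.005  0.016]
tool y yaw 1.27694712740627 grasp [ 0.4657 -0.1709  0.0687] q [-0.58  0.65  1.89 -0.    0.6  -1.85] t 14.5 F [-0.   0.7 -0.4] 0.08690954353036738 0.0
```

View pics/w4.png

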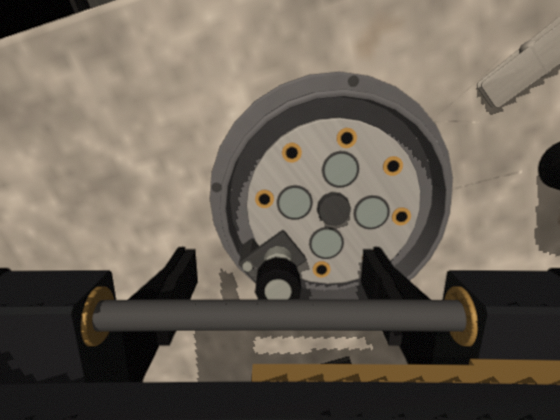

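The plunger knob at (277,285) is midway between the pads, so I'll grip it.

Emit:
move_arm([
  [[0,0,0.01,0,0,0],[0,0,0.01,0,0,0],[0,0,0.01,0,0,0],[0,0,0.01,0,0,0],[0,0,0.01,0,0,0],[0,0,0.01,0,0,0],[0,0,0.01,0,0,0],[0,0,0.01,0,0,0],[0,0,0.01,0,0,0]],
], claw=1, squeeze=50)

```text
time: 15.68
position: [0.4656, -0.1712, 0.2322]
tool_rot: [0.146, 0.989, -0.0, -0.0]
ft_force: [-2.3, -3.9, -0.1]
grip_width: 0.0198
grip_force: 50.0
```

Emit:
move_arm([
  [[0,0,-0.04,0,0,0],[0,0,-0.08,0,0,0],[0,0,-0.12,0,0,0],[0,0,-0.16,0,0,0],[0,0,-0.2,0,0,0],[0,0,-0.24,0,0,0],[0,0,-0.28,0,0,0],[0,0,-0.31,0,0,0],[0,0,-0.33,0,0,0],[0,0,-0.34,0,0,0],[0,0,-0.34,0,0,0]],
])

```text
time: 17.05
position: [0.4656, -0.1712, 0.2448]
tool_rot: [0.146, 0.989, -0.0, -0.0]
ft_force: [-0.9, -5.7, -10.1]
grip_width: 0.0201
grip_force: 50.0
```

```bash
cat > pl.py <<'E'
from h import *
rel([])
for n in("wrist","side"):
    c=camera(n);w=cloud(c)
    d=np.hypot(w[...,0]-.4655,w[...,1]+.1712)
    p=w[(d<.010)&(w[...,2]>.05)&(w[...,2]<.105)];print(n,len(p),np.percentile(p[:,2],[5,25,50,75,95]) if len(p) else 0)
cv2.imwrite(f"pics/p{get_obs()['time']:.2f}.png",camera("wrist")["pixels"])
E
python3 pl.py; ls pics
```

```text
tool y yaw 1.2771648626672982 grasp [ 0.4655 -0.1713  0.0808] q [-0.58  0.62  1.88 -0.    0.63 -1.85] t 17.05 F [ -0.9  -5.7 -10.1] 0.02012185633335209 49.99726935147919
wrist 1737 [0.05138342 0.0772447  0.08706761 0.08774257 0.08848409]
side 14 [0.05011962 0.05039416 0.0511669  0.05216589 0.05366552]
p17.15.png
s2.png
side0.png
t3side.png
t3top.png
top0.png
w1.png
w4.png
```

Emit:
move_arm([
  [[0,0,-0.01,0,0,0],[0,0,-0.02,0,0,0],[0,0,-0.03,0,0,0],[0,0,-0.04,0,0,0],[0,0,-0.04,0,0,0],[0,0,-0.04,0,0,0]],
])

```text
time: 17.95
position: [0.4657, -0.1712, 0.2463]
tool_rot: [0.146, 0.989, -0.0, -0.0]
ft_force: [-0.2, -5.8, -10.4]
grip_width: 0.0202
grip_force: 50.0
```

```bash
python3 pl.py; python3 lid.py
```

```text
tool y yaw 1.2772110056237391 grasp [ 0.4655 -0.1713  0.0823] q [-0.58  0.62  1.88 -0.    0.64 -1.85] t 17.95 F [ -0.2  -5.8 -10.4] 0.020212352662516298 49.99684410435293
wrist 1760 [0.05150244 0.07807556 0.08852212 0.08921087 0.0898928 ]
side 13 [0.05009325 0.05095174 0.05241924 0.0529439  0.05537996]
[ 0.4655 -0.1708  0.231 ] [0.006 0.009 0.382]
tool y yaw 1.2772541657290393 grasp [ 0.4655 -0.1713  0.0823] q [-0.58  0.62  1.88 -0.    0.64 -1.85] t 18.1 F [ -0.2  -4.9 -11.3] 0.020208887435463698 49.99690533371904
top 2965 [0.48711155 0.2258782  0.07810481] ((0.4746038317680359, 0.21321101486682892), 0.07006712257862091)
[-0.00150764  0.00129836  0.07810499]
side 2258 [0.46416945 0.20382855 0.07648569] ((0.4719439446926117, 0.21353432536125183), 0.07213357090950012)
[0.01273672 0.01859632 0.07633178]
```

Emit:
move_arm([
  [[0,0,-0.01,0,0,0],[0,0,-0.02,0,0,0],[0,0,-0.02,0,0,0],[0,0,-0.02,0,0,0]],
])

```text
time: 18.7
position: [0.4657, -0.1713, 0.2464]
tool_rot: [0.146, 0.989, -0.0, -0.0]
ft_force: [1.6, -6.0, -17.0]
grip_width: 0.0204
grip_force: 50.0
```

```bash
python3 pl.py
```

```text
tool y yaw 1.2770918378546736 grasp [ 0.4655 -0.1713  0.0824] q [-0.58  0.62  1.88 -0.    0.64 -1.85] t 18.7 F [  1.6  -6.  -17. ] 0.020360220582515978 49.995130014755205
wrist 1776 [0.0513617  0.0780366  0.08851676 0.08923559 0.08990118]
side 16 [0.05053236 0.05116444 0.05150873 0.05225097 0.05356359]
```

It is against the stop: the pull rose to 17 N with no more travel. I'll hold briefly to check it is steady.

Emit:
move_arm([
  [[0,0,0.01,0,0,0],[0,0,0.01,0,0,0],[0,0,0.01,0,0,0],[0,0,0.01,0,0,0],[0,0,0.01,0,0,0],[0,0,0.01,0,0,0],[0,0,0.01,0,0,0],[0,0,0.01,0,0,0]],
])

```text
time: 19.85
position: [0.4657, -0.1713, 0.2463]
tool_rot: [0.146, 0.989, -0.0, -0.0]
ft_force: [0.9, -5.6, -14.0]
grip_width: 0.02
grip_force: 50.0
```

```bash
python3 pl.py
```

```text
tool y yaw 1.277163871689365 grasp [ 0.4655 -0.1713  0.0823] q [-0.58  0.62  1.88 -0.    0.64 -1.85] t 19.85 F [  0.9  -5.6 -14. ] 0.019998285679615802 49.99611939846126
wrist 1766 [0.0514173  0.07787461 0.0885668  0.08926293 0.08992278]
side 17 [0.05009258 0.05077246 0.05103319 0.0523646  0.05625339]
```

Steady, with the knob top at 89 mm against 75 mm when seated. I'm handing in.

```bash
python3 -c "
from rig import *
print(hand_in())"
```

```text
the job is handed in; nothing more can be done
None
```

The job is handed in (no verdict was returned): the lid stands level and released on the cork mat, about 1 mm off its centre, and the gripper is holding the plunger against its upper stop, about 14 mm up; I did not measure the bystanders again, but saw no contact with them.

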